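Snap the module case shut and hold it up by its handle

TASK

The carrying case on the bench has a circuit board in it and its lid is open: with the case standing on the bench, press the lid down until it snaps fully shut past its catch. Then take the case by its orange handle, lift it straight up about 10 cm off the bench without tipping it, and finish while still holding it there, level and still. Leave the other things on the bench where they are.

Things in the scene. Friction and masses are not known exactly. Their poses are not given: they have to be found in the camera images.
- case: black plastic carrying case standing loose on the blue bench, 204 mm (its x) by 150 mm (its y) by 60 mm high, 0.5 to 0.8 kg in all, balanced under its handle. Origin: centre of the underside; z up. Its -x half is an open compartment (green board inside) under the hinged grey lid; its +x half is a closed bay, 68 mm high (ribs to 72 mm). At start it stands with -x roughly towards the robot
- case_handle (a point): centre of the case's fixed orange handle bar, 105 mm above the case's underside and over its middle. The bar runs along the case's y, is 16 mm wide (case x), 18 mm tall and 110 mm long, on a post at each end (posts 12 mm wide, inner faces 43 mm from the middle); 28 mm of free height between bar and shut lid
- lid (a joint): angle of the case's grey lid (rad): 0 = fully shut and level, positive = open (limit 1.2). A stiff hinge holds it where it is left. A sprung ball catch in the front wall stops the lid at about 0.1; it takes about 6 N pushed down near the lid's free edge to snap past it (15 N does no harm), after which the lid stays shut
- lid_hinge (a point): middle of the lid's hinge line, which runs along the case's y: 22 mm from the case's middle towards its -x, 60 mm above the underside. Moves with the lid only in rotation
- lid_edge (a point): point on the lid's outer (upper) face, at the middle of its width, 80 mm from the hinge line and 6 mm inside the free edge. The lid is 150 mm wide, 86 mm from hinge to edge (with a 40 mm wide lip to 92 mm), 6 mm thick, its outer face 7 mm off the hinge line; shut, this face is 67 mm above the underside
- table: the blue bench top, at height 0
- multimeter: yellow hand meter lying on the bench, 160 x 78 x 34 mm (knob to 40 mm), loose; a bystander. Origin: centre of the underside
- bottle: white bottle with red cap, 56 mm diameter, 150 mm high, loose; a bystander. Origin: centre of the underside
- spool: grey solder spool, 56 mm diameter, 44 mm high, loose; a bystander. Origin: centre of the underside
- screwdriver: red-handled screwdriver lying along its x, about 200 mm long, loose; a bystander
- tray: blue divided parts tray, 120 x 160 x 35 mm, loose; a bystander. Origin: centre of the underside
- stack: stack of circuit boards on a white foot 120 x 120 mm, 220 mm high, fixed; a bystander. Origin: centre of the underside

How it is judged:
By the outcome, as a careful person would: the job done as asked, in the order asked, and still so for the second after the job is handed in, while the arm keeps its last pose, push and grip.
It also fails if it takes over 42 s, if anything falls off the work surface, if the arm or the gripper's body presses on something with over 40 N, if the wrist force passes 120 N, or if a joint passes its speed limit or range.

ROBOT

A 6-joint arm with a two-finger parallel gripper is mounted at the origin on the work surface. World frame = base frame: x ahead of the robot, y to its left, z up, the work surface at z = 0. Lengths are in m, angles in rad, forces in N, time in s.
With the tool pointing down it reaches from about 0.35 to 0.975 m from the base axis. Payload 4.9 kg.
Tool frame: the origin (TCP) lies between the finger pads, 19 mm behind the fingertips; this is the grasp point; z points along the fingers, y is the line along which they close (so a half turn about z gives the same grasp; the last joint's range is limited). The gripper opens to 85 mm and grips with 20 to 120 N. Pads are 22 mm wide; open, the fingers measure 114 mm over their backs; the gripper's body (76 mm by 85 mm) begins 54 mm behind the grasp point. The pads swing forward as they close: fully open they stand 13 mm farther back than shut.
Start: joints at [-1.373, 0.053, 1.613, -0, 1.476, -0.119], TCP at [0.195, -0.594, 0.25] pointing down, gripper open.
Joint ranges: [-3.01, 3.01], [-1.01, 2.22], [0.06, 2.58], [-1.02, 4.17], [0.09, 2.62], [-3.14, 3.14]. Speed limits (rad/s): [2.57, 2.57, 3.14, 3.14, 3.14, 3.14].

INTERFACE

Orientations are given as a rotation vector (axis times angle).
In Python, from station import ctrl, optics gives the robot as it stands.
- The arm moves only by the shell command python3 -m handwheel 'ROWS' [OPENING] [FORCE]. ROWS is JSON, a list of rows, each an object of numbers: "tx", "ty", "tz": the shift along the tool's x, y, z in mm; "roll": the turn about the tool's z in rad. A call has 1 to 12 rows; each row shifts and turns the commanded pose from where the row before left it, along the tool's axes as they then stand; what a row does not reach is not made up. A row lasts 1/12 s, in which the tool goes at most 41.7 mm and 7.16 degrees, less where a joint would pass 70% of its speed; a pose out of reach is approached as far as the arm can. A call with a gripper value outside its range is refused whole. OPENING is the finger opening in mm, from 0 to 85.4, set as the call begins (- or left out, the last holds). The fingers move at their own pace and stop on an object; FORCE is the grip in N (left out, the last holds). Time passes only in rows, so rows that do not move let the fingers close. It gives the time, the measured TCP pose, the force, the opening and the grip force at its end, in the units of the state.
- ctrl.get_obs(): the state, without advancing time (a new reading comes with each control period).
- optics.get_image(name): name is "side" or "top" or "wrist"; returns (picture, depth): 420x560x3 uint8, red, green, blue; 420x560 float32, m along the optical axis (not along the pixel's ray), 0 where there is no reading.
- optics.camera_params(name): a dict with "mtx" (3x3 intrinsics, pixels), "extrinsics" (4x4, takes a point from camera to world coordinates); the wrist camera has in their place "tool_from_camera" (4x4, takes a point from camera to tool coordinates, whose origin is the TCP and whose axes are the flange's). Camera axes: x right, y down, z forward; pixel columns grow to the right and rows downward; lengths in m; the calibration is good to about 2 mm. The wrist camera is an equidistant fisheye: a pixel r from the principal point sees the ray r / f radians off the axis. A picture is of the moment at which its call begins: read the wrist's pose just before it. camera_params takes no time and is no camera call.
- ctrl.finish_job(): hands the job in; it is judged then, once.
The state is a dict: "t": time; "q": joint angles; "dq": joint speeds; "effort": joint torques, N m; "tool_pos": TCP position; "tool_rot": TCP orientation; "contact_force": force on the tool from outside, world axes, zero at the start; "wrist_torque": the same for the moment, N m; "opening": finger opening in m; "grip_force": force on a finger pad.
Only numpy, scipy, OpenCV 4.12 (cv2) and the standard library are available. Lean on these libraries where they do the work, as an engineer would, in place of code of your own. Each camera call takes 0.05 s, during which the arm holds its last target. There are 200 camera calls.

## Working session

There is one attempt and no reset: what is moved stays moved. The work goes in short steps, Python scripts to look and compute and a shell command to move; the robot and the scene stay as the last step left them, time stands still between calls to the robot, and variables do not carry over. Pictures are saved under pics/ and viewed, at most 10 in all, crops included, and the job is handed in when it is done.

```bash
mkdir -p pics; cat > h.py <<'E'
import numpy as np, cv2
from station import ctrl, optics
from scipy.spatial.transform import Rotation as R
def grab(n,f):
    o=ctrl.get_obs(); im,d=optics.get_image(n)
    cv2.imwrite('pics/'+f+'.png',im[:,:,::-1]); np.savez('pics/'+f+'.npz',d=d,p=o['tool_pos'],r=o['tool_rot']); return im,d
def w(n,u,v,z):
    c=optics.camera_params(n);K=c['mtx'];E=np.array(c['extrinsics'])
    p=np.array([(u-K[0][2])/K[0][0]*z,(v-K[1][2])/K[1][1]*z,z,1]); return (E@p)[:3]
def cloud(n,d):
    c=optics.camera_params(n);K=np.array(c['mtx']);E=np.array(c['extrinsics'])
    v,u=np.mgrid[:420,:560]; P=np.stack([(u-K[0,2])/K[0,0]*d,(v-K[1,2])/K[1,1]*d,d],-1)
    return P@E[:3,:3].T+E[:3,3]
E
python3 - <<'E'
from h import *
a,_=grab('top','t0'); b,_=grab('side','s0')
o=ctrl.get_obs(); print(o['t'],o['tool_pos'],R.from_rotvec(o['tool_rot']).as_matrix().round(3))
for n in('top','side'): print(optics.camera_params(n))
E
```

```text
0.1 [ 0.19461188 -0.59338167  0.2488957 ] [[ 0.95   0.312 -0.   ]
 [ 0.312 -0.95   0.002]
 [ 0.    -0.002 -1.   ]]
{'mtx': array([[393.3038599 ,   0.        , 280.87573578],
       [  0.        , 393.3038599 , 203.37959834],
       [  0.        ,   0.        ,   1.        ]]), 'extrinsics': array([[-0.01726058, -0.98977945,  0.14155818,  0.35368975],
       [-0.99980881,  0.01578496, -0.01154051,  0.10801769],
       [ 0.00918807, -0.14173031, -0.98986267,  1.28192563],
       [ 0.        ,  0.        ,  0.        ,  1.        ]])}
{'mtx': array([[546.91388883,   0.        , 283.27831803],
       [  0.        , 546.91388883, 206.77104079],
       [  0.        ,   0.        ,   1.        ]]), 'extrinsics': array([[-0.79008781,  0.35882725, -0.49699524,  1.45946668],
       [ 0.61280444,  0.48249456, -0.62583522,  1.24805707],
       [ 0.01523077, -0.79902566, -0.601104  ,  1.19410098],
       [ 0.        ,  0.        ,  0.        ,  1.        ]])}
```

View pics/t0.png

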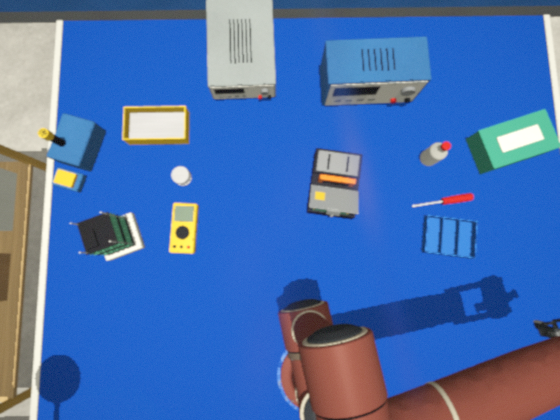

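View pics/s0.png

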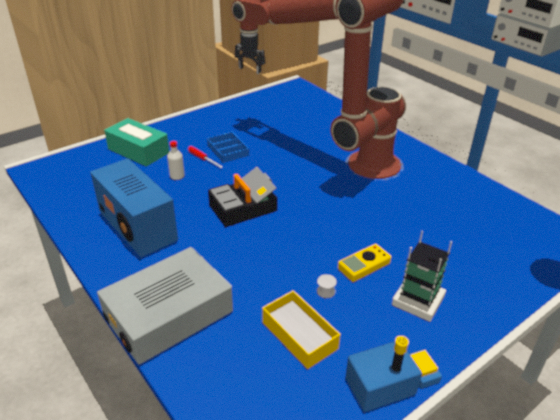

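The top picture shows the case around (337,183), with the handle at (338,179) and the lid towards the robot at about (334,200). The bystanders are clear of it. Next I measure it with depth.

```bash
python3 - <<'E'
from h import *
t=cv2.imread('pics/t0.png');s=cv2.imread('pics/s0.png')
cv2.imwrite('pics/c0.png',np.hstack([cv2.resize(t[140:225,295:375],(400,425),interpolation=2),cv2.resize(s[160:230,200:285],(400,425),interpolation=2)]))
for n,f,im,(v0,v1,u0,u1) in(('top','t0',t,(140,225,295,375)),('side','s0',s,(160,230,200,285))):
    P=cloud(n,np.load(f'pics/{f}.npz')['d'])
    hsv=cv2.cvtColor(im,cv2.COLOR_BGR2HSV); m=(hsv[...,0]<14)&(hsv[...,0]>4)&(hsv[...,1]>150)&(hsv[...,2]>120)
    k=np.zeros_like(m);k[v0:v1,u0:u1]=1;m&=k
    Q=P[m];Q=Q[Q[:,2]>.06];c=np.median(Q,0);_,S,V=np.linalg.svd(Q[:,:2]-Q[:,:2].mean(0));print(n,len(Q),Q.mean(0).round(4),Q.min(0).round(3),Q.max(0).round(3),V[0])
    k=k.astype(bool);h=P[k]; 
    # non-blue case/lid pixels in handle frame
    h=h[h[:,2]>.03]; ax=V[0]*np.sign(V[0][1]); xx=np.array([ax[1],-ax[0]])
    a=(h[:,:2]-Q[:,:2].mean(0))@xx; b=(h[:,:2]-Q[:,:2].mean(0))@ax
    for lo in np.arange(-.12,.12,.01):
        g=(a>=lo)&(a<lo+.01)
        if g.sum()>3: print(round(lo+.005,3),g.sum(),np.percentile(h[g,2],[10,50,90]).round(3),np.percentile(b[g],[2,98]).round(3))
E
```

```text
top 60 [ 0.5966 -0.0673  0.0958] [ 0.58  -0.122  0.06 ] [ 0.62  -0.022  0.117] [-0.1160887  -0.99323885]
-0.115 7 [0.056 0.092 0.097] [-0.023 -0.003]
-0.105 147 [0.04  0.062 0.108] [-0.078  0.059]
-0.095 163 [0.061 0.105 0.108] [-0.078  0.067]
-0.085 154 [0.097 0.101 0.104] [-0.077  0.067]
-0.075 148 [0.091 0.096 0.099] [-0.077  0.067]
-0.065 145 [0.087 0.09  0.094] [-0.078  0.066]
-0.055 144 [0.081 0.086 0.089] [-0.078  0.066]
-0.045 144 [0.076 0.08  0.084] [-0.078  0.066]
-0.035 139 [0.071 0.075 0.079] [-0.079  0.066]
-0.025 127 [0.065 0.07  0.073] [-0.08   0.065]
-0.015 163 [0.058 0.062 0.104] [-0.079  0.063]
-0.005 259 [0.059 0.1   0.117] [-0.079  0.061]
0.005 100 [0.059 0.113 0.116] [-0.083  0.062]
0.015 79 [0.059 0.065 0.07 ] [-0.084  0.064]
0.025 158 [0.066 0.069 0.074] [-0.083  0.063]
0.035 151 [0.068 0.071 0.074] [-0.082  0.062]
0.045 151 [0.067 0.071 0.075] [-0.083  0.06 ]
0.055 146 [0.067 0.071 0.075] [-0.085  0.061]
0.065 141 [0.067 0.071 0.075] [-0.082  0.061]
0.075 155 [0.067 0.071 0.074] [-0.087  0.06 ]
0.085 144 [0.067 0.071 0.074] [-0.084  0.06 ]
0.095 118 [0.066 0.0
[... 486 characters left out ...]
] [-0.082  0.067]
-0.035 99 [0.053 0.076 0.082] [-0.074  0.067]
-0.025 62 [0.04  0.071 0.078] [0.005 0.068]
-0.015 61 [0.043 0.062 0.07 ] [-0.061  0.068]
-0.005 128 [0.051 0.069 0.117] [-0.059  0.067]
0.005 213 [0.059 0.086 0.116] [-0.081  0.065]
0.015 72 [0.04  0.063 0.069] [-0.08   0.068]
0.025 76 [0.045 0.069 0.074] [-0.08   0.069]
0.035 90 [0.043 0.071 0.075] [-0.077  0.066]
0.045 102 [0.047 0.071 0.075] [-0.079  0.066]
0.055 97 [0.045 0.071 0.076] [-0.079  0.07 ]
0.065 95 [0.05  0.072 0.076] [-0.081  0.065]
0.075 100 [0.043 0.07  0.075] [-0.081  0.066]
0.085 99 [0.049 0.071 0.075] [-0.082  0.067]
0.095 122 [0.044 0.069 0.074] [-0.08   0.064]
0.105 141 [0.034 0.053 0.069] [-0.079  0.063]
```

View pics/c0.png

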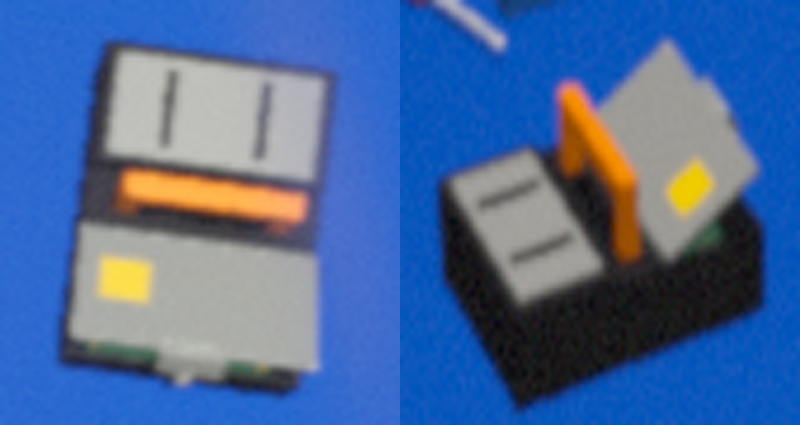

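The crops show the handle bar level, running from about (120,188) to (305,205) in the left half. The lid is about 0.47 rad open, and its free edge and lip face the robot. Next comes the case pose and the distance to a point above the lid.

```bash
cat > fit.py <<'E'
from h import *
import sys
def case(f='t0',box=(140,225,295,375)):
    im=cv2.imread(f'pics/{f}.png');P=cloud('top',np.load(f'pics/{f}.npz')['d']);v0,v1,u0,u1=box
    k=np.zeros(P.shape[:2],bool);k[v0:v1,u0:u1]=1
    H=cv2.cvtColor(im,cv2.COLOR_BGR2HSV); o=k&(H[...,0]<14)&(H[...,0]>4)&(H[...,1]>150)&(P[...,2]>.103)&(P[...,2]<.125)
    Q=P[o]; r=cv2.minAreaRect(Q[:,:2].astype(np.float32)); print('bar',len(Q),Q.mean(0).round(4),r)
    b=k&(P[...,2]>.058)&(P[...,2]<.08)&(P[...,0]>Q[:,0].mean()+.02)
    # drop side-wall points: keep
    print('bay',cv2.minAreaRect(P[b][:,:2].astype(np.float32)))
if __name__=='__main__': case()
E
python3 - <<'E'
from fit import *
case()
yaw=-.125; C=np.array([.597,-.067])
o=ctrl.get_obs();M=R.from_rotvec(o['tool_rot']).as_matrix()
tgt=np.r_[C+(-.078)*np.array([np.cos(yaw),np.sin(yaw)]),o['tool_pos'][2]]
print(tgt,1e3*M.T@(tgt-o['tool_pos']), 'roll',-(yaw-np.arctan2(M[1,1],M[0,1])))
E
```

```text
bar 32 [ 0.59   -0.072   0.1105] ((0.5939269065856934, -0.07252024859189987), (0.10060805827379227, 0.016452310606837273), 80.9390640258789)
bay ((0.6477517485618591, -0.0858382135629654), (0.15076391398906708, 0.09491191804409027), 81.94091033935547)
[ 0.51960858 -0.05727537  0.2488957 ] [ 475.85062528 -408.16453838    0.84664441] roll -1.1289594890943795
```

```bash
r='{"tx":30,"ty":-26}'; python3 -m handwheel '[{"tx":20,"ty":-17},{"tx":30,"ty":-26},{"tx":30,"ty":-26},{"tx":30,"ty":-26},{"tx":30,"ty":-26},{"tx":30,"ty":-26},{"tx":30,"ty":-26},{"tx":30,"ty":-26},{"tx":30,"ty":-26},{"tx":30,"ty":-26},{"tx":30,"ty":-26},{"tx":30,"ty":-26}]' 0 30
python3 -m handwheel '[{"tx":30,"ty":-26},{"tx":30,"ty":-26},{"tx":30,"ty":-26},{"tx":20,"ty":-16},{"tx":12,"ty":-7,"roll":-0.12},{"roll":-0.12},{"roll":-0.12},{"roll":-0.12},{"roll":-0.12},{"roll":-0.12},{"roll":-0.12},{"roll":-0.12}]'
python3 -m handwheel '[{"roll":-0.12},{"roll":-0.02},{},{}]'
python3 - <<'E'
from h import *
grab('wrist','w0'); grab('top','t1')
o=ctrl.get_obs();M=R.from_rotvec(o['tool_rot']).as_matrix()
C=np.array([.594,-.074]);yaw=-.15
tgt=np.r_[C+(-.078)*np.array([np.cos(yaw),np.sin(yaw)]),o['tool_pos'][2]]
print(o,M.round(3),1e3*M.T@(tgt-o['tool_pos']), 'roll',-(yaw-np.arctan2(M[1,1],M[0,1])))
print(optics.camera_params('wrist'))
E
```

```text
{'t': 0.2, 'q': array([-1.37298816e+00,  5.31107150e-02,  1.61377948e+00,  2.08091860e-05,
        1.47601014e+00, -1.19021522e-01]), 'dq': array([ 0.00024399, -0.00259939, -0.00521139, -0.00084877, -0.00044117,
        0.00120023]), 'effort': array([ 1.31243196e-04, -3.93677151e+01, -3.70203924e+01, -1.12959679e-04,
        4.91922852e-03, -1.04468592e-05]), 'tool_pos': array([ 0.19464031, -0.59352195,  0.249223  ]), 'tool_rot': array([-3.10096486e+00, -4.95386635e-01,  4.83634640e-05]), 'contact_force': array([ 0.15494123,  0.21481749, -0.01935388]), 'wrist_torque': array([ 0.01866062,  0.00563468, -0.00262344]), 'grip_force': 0.0, 'opening': 0.08565613680758302} [[ 0.95   0.312 -0.   ]
 [ 0.312 -0.95   0.001]
 [ 0.    -0.001 -1.   ]] [ 471.68788571 -404.34653843    0.60696132] roll -1.1039685109622128
{'mtx': array([[325.1922621 ,   0.        , 281.20556598],
       [  0.        , 325.1922621 , 205.12960052],
       [  0.        ,   0.        ,   1.        ]]), 'tool_from_camera': array([[ 3.06306083e-04, -9.64407110e-01, -2.64421693e-01,
         6.77094010e-02],
       [ 9.99998982e-01,  6.63905155e-04, -1.26301696e-03,
        -1.78296477e-03],
       [ 1.39361346e-03, -2.64421037e-01,  9.64406332e-01,
        -1.23435888e-01],
       [ 0.00000000e+00,  0.00000000e+00,  0.00000000e+00,
         1.00000000e+00]])}$[0]: bad value
$[0]: bad value
$[0]: bad value
```

View pics/w0.png

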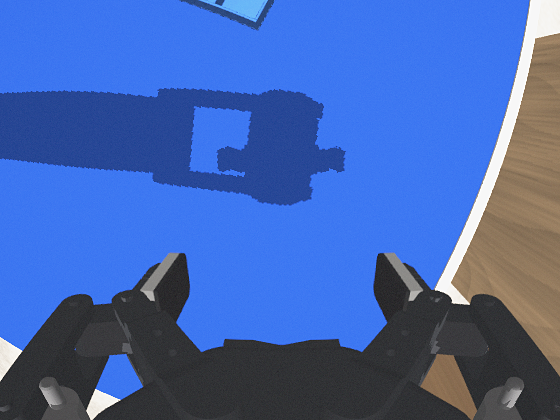

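All three moves were refused, so the wrist view still shows the start pose over bare bench. The rows probably need all four keys.

```bash
python3 -m handwheel '[{"tx":20,"ty":-17,"tz":0,"roll":0},{"tx":30,"ty":-26,"tz":0,"roll":0},{"tx":30,"ty":-26,"tz":0,"roll":0},{"tx":30,"ty":-26,"tz":0,"roll":0},{"tx":30,"ty":-26,"tz":0,"roll":0},{"tx":30,"ty":-26,"tz":0,"roll":0},{"tx":30,"ty":-26,"tz":0,"roll":0},{"tx":30,"ty":-26,"tz":0,"roll":0},{"tx":30,"ty":-26,"tz":0,"roll":0},{"tx":30,"ty":-26,"tz":0,"roll":0},{"tx":30,"ty":-26,"tz":0,"roll":0},{"tx":30,"ty":-26,"tz":0,"roll":0}]' 0 30
```

```text
t: 1.2
tool_pos: [0.4334, -0.195, 0.2501]
tool_rot: [3.102, 0.495, 0.001]
contact_force: [0.6, -0.3, -1.6]
opening: -0.0
grip_force: 0.0
```

```bash
python3 -m handwheel '[{"tx":30,"ty":-25,"tz":0,"roll":0},{"tx":30,"ty":-25,"tz":0,"roll":0},{"tx":30,"ty":-25,"tz":0,"roll":0},{"tx":31,"ty":-25,"tz":0,"roll":-0.12},{"tx":0,"ty":0,"tz":0,"roll":-0.12},{"tx":0,"ty":0,"tz":0,"roll":-0.12},{"tx":0,"ty":0,"tz":0,"roll":-0.12},{"tx":0,"ty":0,"tz":0,"roll":-0.12},{"tx":0,"ty":0,"tz":0,"roll":-0.12},{"tx":0,"ty":0,"tz":0,"roll":-0.12},{"tx":0,"ty":0,"tz":0,"roll":-0.12},{"tx":0,"ty":0,"tz":0,"roll":-0.12}]'
python3 -m handwheel '[{"tx":0,"ty":0,"tz":0,"roll":-0.02},{"tx":0,"ty":0,"tz":0,"roll":0}]'
python3 - <<'E'
from h import *
grab('wrist','w1'); o=ctrl.get_obs();M=R.from_rotvec(o['tool_rot']).as_matrix()
C=np.array([.594,-.074]);yaw=-.15
tgt=np.r_[C+(-.078)*np.array([np.cos(yaw),np.sin(yaw)]),o['tool_pos'][2]]
print(o['t'],o['q'],o['contact_force'],M.round(3),1e3*M.T@(tgt-o['tool_pos']), 'roll',-(yaw-np.arctan2(M[1,1],M[0,1])))
E
```

```text
t: 2.2
tool_pos: [0.5166, -0.0641, 0.2497]
tool_rot: [-2.4, -2.027, 0.0]
contact_force: [0.3, -0.5, -0.5]
opening: 0.0
grip_force: 0.0
t: 2.37
tool_pos: [0.5166, -0.0642, 0.2498]
tool_rot: [-2.388, -2.041, 0.0]
contact_force: [-0.3, -0.1, 0.8]
opening: 0.0003
grip_force: 0.0
2.4167 [-2.66649225e-01 -1.99951296e-01  1.85257554e+00 -1.10600296e-05
  1.48924028e+00 -1.10097564e-01] [-1.033392   -0.95860125 -0.43083267] [[ 0.156  0.988 -0.   ]
 [ 0.988 -0.156  0.   ]
 [ 0.    -0.    -1.   ]] [ 1.87421241e+00 -3.14584678e-02  4.39907958e-05] roll -0.00655075619011844
```

View pics/w1.png

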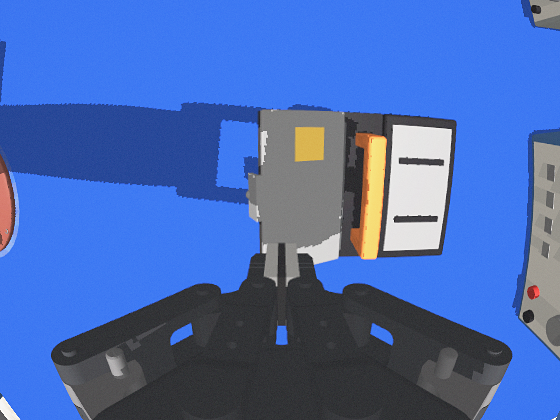

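The wrist view shows the lid spanning columns 262–342, its lip at (253,197), and the bar from (378,135) to (368,258). The fingertips are near (283,245). I'll refine the pose from the wrist depth.

```bash
cat >> h.py <<'E'
def wcloud(f):
    z=np.load(f'pics/{f}.npz');d=z['d'];c=optics.camera_params('wrist');K=np.array(c['mtx']);T=np.array(c['tool_from_camera'])
    v,u=np.mgrid[:420,:560];x=(u-K[0,2])/K[0,0];y=(v-K[1,2])/K[1,1];t=np.hypot(x,y)+1e-9;k=np.tan(t)/t
    P=np.stack([x*k*d,y*k*d,d],-1)@T[:3,:3].T+T[:3,3]
    return P@R.from_rotvec(z['r']).as_matrix().T+z['p']
E
python3 - <<'E'
from h import *
P=wcloud('w1');im=cv2.imread('pics/w1.png');H=cv2.cvtColor(im,cv2.COLOR_BGR2HSV)
o=(H[...,0]<22)&(H[...,0]>4)&(H[...,1]>130)&(P[...,2]>.109)&(P[...,2]<.125);o[:,:340]=0;o[:,400:]=0
Q=P[o];print(len(Q),Q.mean(0),np.median(Q[:,2]),cv2.minAreaRect(Q[:,:2].astype(np.float32)))
print('bay', [P[v,u].round(4) for u,v in((390,122),(452,126),(443,250),(388,248))])
print('lid', [P[v,u].round(4) for u,v in((265,115),(265,150),(265,190),(253,190),(340,115),(340,190),(264,240))])
print('bench',P[300:320,60:65,2].mean(),P[60,250],'table')
print('case front/back',[P[v,u].round(4) for u,v in ((456,122),(446,252))])
E
```

```text
603 [ 0.59220957 -0.06834853  0.11193216] 0.11210344117128654 ((0.5946375131607056, -0.07388614863157272), (0.10816819965839386, 0.016794122755527496), 81.1268539428711)
bay [array([ 0.6307, -0.0126,  0.0669]), array([ 0.699 , -0.0225,  0.0685]), array([ 0.72  , -0.1942, -0.0018]), array([ 0.6179, -0.1419,  0.0683])]
lid [array([0.5144, 0.0089, 0.104 ]), array([ 0.5097, -0.0198,  0.1041]), array([ 0.5041, -0.0533,  0.1045]), array([ 0.4937, -0.0522,  0.1018]), array([ 5.819e-01, -5.000e-04,  6.830e-02]), array([ 0.5728, -0.0721,  0.0679]), array([ 0.4956, -0.0979,  0.1044])]
bench -0.0001543225486816785 [ 0.50246189  0.07721988 -0.00096465] table
case front/back [array([ 0.7048, -0.0188,  0.0677]), array([ 7.242e-01, -1.975e-01, -3.000e-04])]
```

```bash
python3 -m handwheel '[{"tx":2,"ty":0,"tz":25,"roll":0},{"tx":0,"ty":0,"tz":35,"roll":0},{"tx":0,"ty":0,"tz":30,"roll":0},{"tx":0,"ty":0,"tz":20,"roll":0},{"tx":0,"ty":0,"tz":5,"roll":0},{"tx":0,"ty":0,"tz":5,"roll":0},{"tx":0,"ty":0,"tz":5,"roll":0},{"tx":0,"ty":0,"tz":4,"roll":0}]'
python3 -m handwheel '[{"tx":0,"ty":0,"tz":4,"roll":0},{"tx":0,"ty":0,"tz":4,"roll":0},{"tx":0,"ty":0,"tz":4,"roll":0},{"tx":0,"ty":0,"tz":4,"roll":0}]'
```

```text
t: 3.08
tool_pos: [0.5182, -0.0625, 0.1224]
tool_rot: [2.384, 2.042, 0.003]
contact_force: [1.2, -0.2, 0.4]
opening: -0.0002
grip_force: 0.0
t: 3.42
tool_pos: [0.5174, -0.0623, 0.1053]
tool_rot: [2.385, 2.043, 0.001]
contact_force: [-0.1, 0.2, 0.5]
opening: 0.0001
grip_force: 0.3
```

```bash
python3 -m handwheel '[{"tx":0,"ty":0,"tz":3,"roll":0},{"tx":0,"ty":0,"tz":3,"roll":0},{"tx":0,"ty":0,"tz":3,"roll":0},{"tx":0,"ty":0,"tz":2,"roll":0},{"tx":0,"ty":0,"tz":0,"roll":0}]'
python3 -m handwheel '[{"tx":0,"ty":0,"tz":2,"roll":0},{"tx":0,"ty":0,"tz":0,"roll":0}]'
python3 -m handwheel '[{"tx":0,"ty":0,"tz":2,"roll":0},{"tx":0,"ty":0,"tz":0,"roll":0}]'
```

```text
t: 3.83
tool_pos: [0.5167, -0.0622, 0.0933]
tool_rot: [-2.385, -2.043, 0.001]
contact_force: [0.3, -0.1, 0.0]
opening: -0.0001
grip_force: 0.0
t: 4.0
tool_pos: [0.5171, -0.0622, 0.0919]
tool_rot: [2.386, 2.044, 0.0]
contact_force: [-0.6, -0.2, 0.9]
opening: -0.0
grip_force: 0.0
t: 4.17
tool_pos: [0.5172, -0.0623, 0.0907]
tool_rot: [-2.386, -2.044, 0.0]
contact_force: [-2.3, 0.5, 3.6]
opening: 0.0002
grip_force: 1.5
```

```bash
python3 -m handwheel '[{"tx":0,"ty":0,"tz":2,"roll":0},{"tx":0,"ty":0,"tz":0,"roll":0}]'
python3 -m handwheel '[{"tx":0,"ty":0,"tz":2,"roll":0},{"tx":0,"ty":0,"tz":0,"roll":0}]'
```

```text
t: 4.33
tool_pos: [0.5172, -0.0622, 0.0888]
tool_rot: [2.386, 2.044, -0.0]
contact_force: [-1.4, -0.3, 0.6]
opening: 0.0001
grip_force: 0.4
t: 4.5
tool_pos: [0.517, -0.0622, 0.0858]
tool_rot: [2.386, 2.044, 0.0]
contact_force: [0.3, -0.0, -0.8]
opening: -0.0002
grip_force: 0.0
```

```bash
python3 -m handwheel '[{"tx":0,"ty":0,"tz":1,"roll":0},{"tx":0,"ty":0,"tz":0,"roll":0}]'
python3 -m handwheel '[{"tx":0,"ty":0,"tz":1,"roll":0},{"tx":0,"ty":0,"tz":0,"roll":0}]'
```

```text
t: 4.67
tool_pos: [0.5171, -0.0622, 0.0856]
tool_rot: [-2.385, -2.044, 0.0]
contact_force: [-3.1, 0.5, 6.5]
opening: 0.0
grip_force: 3.0
t: 4.83
tool_pos: [0.5172, -0.0622, 0.0854]
tool_rot: [-2.385, -2.044, 0.001]
contact_force: [-4.3, 0.8, 10.1]
opening: 0.0002
grip_force: 5.3
```

```bash
python3 -m handwheel '[{"tx":0,"ty":0,"tz":1,"roll":0},{"tx":0,"ty":0,"tz":0,"roll":0},{"tx":0,"ty":0,"tz":-10,"roll":0},{"tx":0,"ty":0,"tz":-30,"roll":0},{"tx":0,"ty":0,"tz":-35,"roll":0},{"tx":0,"ty":0,"tz":-35,"roll":0},{"tx":0,"ty":0,"tz":-20,"roll":0},{"tx":0,"ty":0,"tz":0,"roll":0},{"tx":0,"ty":0,"tz":0,"roll":0}]'
python3 - <<'E'
from h import *
im,_=grab('wrist','w2')
P=wcloud('w2');im=cv2.imread('pics/w2.png');H=cv2.cvtColor(im,cv2.COLOR_BGR2HSV)
o=(H[...,0]<22)&(H[...,0]>4)&(H[...,1]>130)&(P[...,2]>.109)&(P[...,2]<.125);o[:,:340]=0;o[:,420:]=0
Q=P[o];r=cv2.minAreaRect(Q[:,:2].astype(np.float32));print(len(Q),np.median(Q[:,2]),r)
b=ctrl.get_obs();M=R.from_rotvec(b['tool_rot']).as_matrix();C=np.r_[r[0],.105]
print(b['t'],b['tool_pos'],b['contact_force'],'to go',1e3*M.T@(C-b['tool_pos']),'case yaw',np.radians(r[2]-90),'tool y',np.arctan2(M[1,1],M[0,1]))
ax=np.array([np.cos(-.155),np.sin(-.155)]); ay=np.array([-ax[1],ax[0]])
D=P[...,:2]-C[:2];a=D@ax;c=D@ay
for y0 in(-.06,.03,.05):
  for x in (-.10,-.09,-.07,-.05,-.03):
    m=(abs(a-x)<.004)&(abs(c-y0)<.015)&(P[...,2]<.12)&(P[...,2]>.02); print(y0,x,m.sum(),np.median(P[m][:,2]).round(4) if m.sum() else '')
E
```

```text
t: 5.58
tool_pos: [0.518, -0.0625, 0.2147]
tool_rot: [2.383, 2.042, 0.003]
contact_force: [-0.4, 0.2, -1.4]
opening: -0.0001
grip_force: 0.0
868 0.11236717366332526 ((0.5945816040039062, -0.07409881055355072), (0.10895673930644989, 0.016503090038895607), 80.90269470214844)
5.6333 [ 0.51690925 -0.06221348  0.2126201 ] [ 0.04047476  0.74557825 -0.48700488] to go [  0.17182472  78.56523235 107.6281413 ] case yaw -0.1587779305066332 tool y -0.15402412435392948
-0.06 -0.1 55 0.0661
-0.06 -0.09 20 0.0662
-0.06 -0.07 0 
-0.06 -0.05 95 0.0665
-0.06 -0.03 241 0.0663
0.03 -0.1 320 0.0664
0.03 -0.09 314 0.0664
0.03 -0.07 332 0.0667
0.03 -0.05 334 0.0667
0.03 -0.03 312 0.0664
0.05 -0.1 334 0.0664
0.05 -0.09 334 0.0665
0.05 -0.07 322 0.0668
0.05 -0.05 330 0.0668
0.05 -0.03 326 0.0664
```

View pics/w2.png

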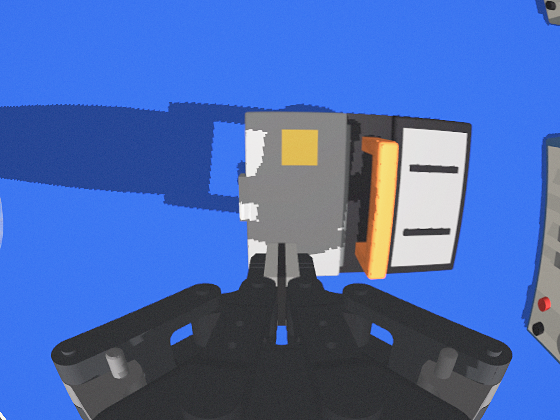

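The view shows the lid flat (depth 66–67 mm everywhere, columns 245–347), so it is snapped shut. Handle next: 78.5 mm along tool y, then 107.5 mm down.

```bash
python3 -m handwheel '[{"tx":0,"ty":15,"tz":0,"roll":0},{"tx":0,"ty":25,"tz":0,"roll":0},{"tx":0,"ty":25,"tz":0,"roll":0},{"tx":0,"ty":13.5,"tz":0,"roll":0.004},{"tx":0,"ty":0,"tz":0,"roll":0},{"tx":0,"ty":0,"tz":15,"roll":0},{"tx":0,"ty":0,"tz":25,"roll":0},{"tx":0,"ty":0,"tz":25,"roll":0},{"tx":0,"ty":0,"tz":20,"roll":0},{"tx":0,"ty":0,"tz":12,"roll":0},{"tx":0,"ty":0,"tz":7,"roll":0},{"tx":0,"ty":0,"tz":3,"roll":0}]' 60 60
python3 -m handwheel '[{"tx":0,"ty":0,"tz":0,"roll":0},{"tx":0,"ty":0,"tz":0,"roll":0}]'
```

```text
t: 6.63
tool_pos: [0.5932, -0.0739, 0.104]
tool_rot: [-2.388, -2.037, 0.003]
contact_force: [0.0, 0.4, 0.6]
opening: 0.06
grip_force: 0.0
t: 6.8
tool_pos: [0.5953, -0.0744, 0.1072]
tool_rot: [2.389, 2.038, 0.002]
contact_force: [1.2, -0.7, 0.1]
opening: 0.0601
grip_force: 0.0
```

```bash
python3 -m handwheel '[{"tx":0,"ty":0,"tz":1,"roll":0},{"tx":0,"ty":0,"tz":0,"roll":0},{"tx":0,"ty":0,"tz":0,"roll":0},{"tx":0,"ty":0,"tz":0,"roll":0},{"tx":0,"ty":0,"tz":0,"roll":0},{"tx":0,"ty":0,"tz":0,"roll":0},{"tx":0,"ty":0,"tz":0,"roll":0},{"tx":0,"ty":0,"tz":0,"roll":0}]' 0 80
python3 -m handwheel '[{"tx":0,"ty":0,"tz":0,"roll":0},{"tx":0,"ty":0,"tz":0,"roll":0},{"tx":0,"ty":0,"tz":0,"roll":0},{"tx":0,"ty":0,"tz":0,"roll":0}]'
```

```text
t: 7.47
tool_pos: [0.5952, -0.0744, 0.106]
tool_rot: [2.389, 2.038, 0.001]
contact_force: [-1.4, -0.2, 5.2]
opening: 0.0144
grip_force: 80.6
t: 7.8
tool_pos: [0.5951, -0.0744, 0.106]
tool_rot: [2.389, 2.039, 0.001]
contact_force: [-1.5, 0.5, 5.4]
opening: 0.0152
grip_force: 80.6
```

```bash
python3 -m handwheel '[{"tx":0,"ty":0,"tz":-2,"roll":0},{"tx":0,"ty":0,"tz":-4,"roll":0},{"tx":0,"ty":0,"tz":-6,"roll":0},{"tx":0,"ty":0,"tz":-8,"roll":0},{"tx":0,"ty":0,"tz":-10,"roll":0},{"tx":0,"ty":0,"tz":-10,"roll":0},{"tx":0,"ty":0,"tz":-10,"roll":0},{"tx":0,"ty":0,"tz":-10,"roll":0},{"tx":0,"ty":0,"tz":-10,"roll":0},{"tx":0,"ty":0,"tz":-10,"roll":0},{"tx":0,"ty":0,"tz":-8,"roll":0},{"tx":0,"ty":0,"tz":-6,"roll":0}]'
python3 -m handwheel '[{"tx":0,"ty":0,"tz":-4,"roll":0},{"tx":0,"ty":0,"tz":-3,"roll":0},{"tx":0,"ty":0,"tz":-1,"roll":0},{"tx":0,"ty":0,"tz":0,"roll":0},{"tx":0,"ty":0,"tz":0,"roll":0},{"tx":0,"ty":0,"tz":0,"roll":0},{"tx":0,"ty":0,"tz":0,"roll":0},{"tx":0,"ty":0,"tz":0,"roll":0}]'
python3 - <<'E'
from h import *
grab('side','s2');grab('wrist','w3')
s=cv2.imread('pics/s2.png');a=cv2.imread('pics/w3.png')
cv2.imwrite('pics/c3.png',np.hstack([cv2.resize(s[80:260,150:330],(400,400)),cv2.resize(a,(400,400))]))
P=wcloud('w3');T=R.from_rotvec(np.load('pics/w3.npz')['r']).as_matrix()
ax=T[:2,1];ay=T[:2,0];D=P[...,:2]-np.load('pics/w3.npz')['p'][:2];x=D@ax;y=D@ay
for nm,lo,hi in(('lid',-.1,-.03),('bay',.025,.095)):
    m=(x>lo)&(x<hi)&(abs(y)<.07)&(P[...,2]>.14)&(P[...,2]<.19)
    A=np.c_[x[m],y[m],np.ones(m.sum())];z=P[m][:,2]
    for _ in range(3):
        c=np.linalg.lstsq(A,z,rcond=None)[0];k=abs(A@c-z)<.003;A,z=A[k],z[k]
    print(nm,len(z),c.round(4))
o=ctrl.get_obs();print(o['t'],o['tool_pos'],o['contact_force'],o['wrist_torque'],o['grip_force'],np.abs(o['dq']).max())
E
```

```text
t: 8.8
tool_pos: [0.595, -0.0744, 0.2006]
tool_rot: [2.389, 2.038, 0.001]
contact_force: [0.9, 0.2, -7.4]
opening: 0.0148
grip_force: 78.8
t: 9.47
tool_pos: [0.5944, -0.0742, 0.2066]
tool_rot: [-2.389, -2.039, 0.001]
contact_force: [0.1, -0.7, -7.5]
opening: 0.0146
grip_force: 78.8
lid 19742 [-0.0021  0.0033  0.1672]
bay 19711 [ 0.0007 -0.0033  0.1695]
9.5667 [ 0.59451732 -0.07425313  0.20679135] [ 0.05638909 -0.4781661  -6.65490048] [0.01767814 0.05066365 0.03239043] 78.77583861351013 0.0014385550454814417
```

View pics/c3.png

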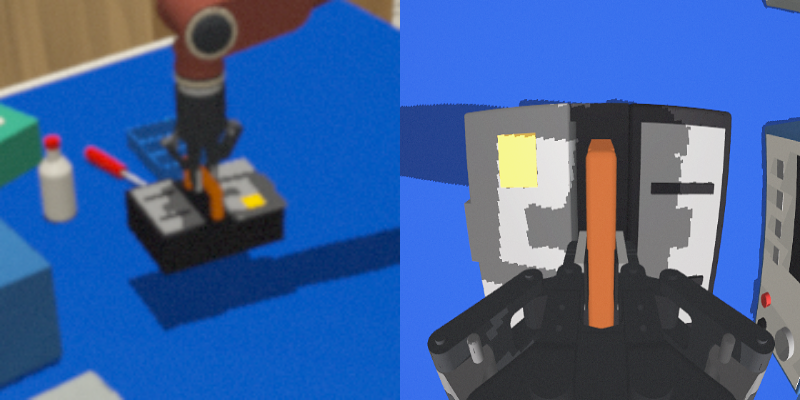

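The left crop shows the case hanging clear of its shadow, lid shut. The plane fits put it level within 0.004 rad, raised 100 mm and still.

```bash
python3 -c "
from station import ctrl
print(ctrl.finish_job())"
```

```text
the job is handed in; nothing more can be done
None
```

The lid is snapped shut, and the case is held by its orange handle about 10 cm above the bench, level and still; the job was handed in at about 9.6 s.

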